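Nest the empty screw tub and shut the bench drawer

ROBOT

A 6-joint arm with a two-finger parallel gripper is mounted at the origin on the work surface. World frame = base frame: x ahead of the robot, y to its left, z up, the work surface at z = 0. Lengths are in m, angles in rad, forces in N, time in s.
With the tool pointing down it reaches from about 0.375 to 0.975 m from the base axis. Payload 3.8 kg.
Tool frame: the origin (TCP) lies at the very end of the fingers, on their centre line; the grasp point (between the pads) lies 19 mm behind it; z points along the fingers, y is the line along which they close (so a half turn about z gives the same grasp; the last joint's range is limited). The gripper opens to 88 mm and grips with 3 to 60 N. Pads are 18 mm wide; open, the fingers measure 123 mm over their backs; the gripper's body (75 mm by 187 mm) begins 45 mm behind the grasp point.
Start: joints at [1.259, 0.264, 1.604, -0, 1.274, -0.037], TCP at [0.183, 0.65, 0.239] pointing down, gripper open.
Joint ranges: [-2.63, 2.63], [-0.94, 2.18], [0.31, 2.57], [-1.31, 4.45], [0, 2.66], [-2.55, 2.55]. Speed limits (rad/s): [2.57, 2.57, 3.14, 3.14, 3.14, 3.14].

INTERFACE

Orientations are given as [roll, pitch, yaw] about the fixed x, y, z axes, in that order (R = Rz(yaw) Ry(pitch) Rx(roll)).
In Python, from cell import * gives the robot as it stands. The module is installed in compiled form; this text tells all that it offers.
- The arm moves only by the tool send_rows, never from a script. Its argument "moves" is a list of rows, each a list of 3 entries, a list of its own where there are three numbers: the opening, from -1 (shut) to 1 (fully open), so that 0 is half open, then the shift along the tool's x, y, z scaled (see below), then the turn, a rotation vector about the tool's x, y, z scaled (see below). In form: [[jaw, [tx, ty, tz], [ax, ay, az]], ...]. A call has 1 to 20 rows; each row shifts and turns the commanded pose from where the row before left it, along the tool's axes as they then stand; what a row does not reach is not made up. The controller multiplies each number of a shift by 120 mm and each number of a turn by 5 degrees. A row lasts 1/10 s, in which the tool goes at most 50 mm and 8.59 degrees, less where a joint would pass 70% of its speed; a pose out of reach is approached as far as the arm can. A call with a number of a shift or a turn outside -1 to 1 is refused whole. A call with a gripper value outside its range is refused whole. The fingers move at their own pace and stop on an object; the grip force is fixed at half the most. Time passes only in rows, so rows that do not move let the fingers close. It gives the time, the measured TCP pose, the force, the opening and the grip force at its end, in the units of the state.
- get_state(): the state, without advancing time (a new reading comes with each control period).
- camera(name): name is "side" or "top"; returns a dict with "color" (384x512x3 uint8, red, green, blue), "fx", "fy", "cx", "cy" (pixels), "T" (4x4, takes a point from camera to world coordinates). Camera axes: x right, y down, z forward; pixel columns grow to the right and rows downward; lengths in m; the calibration is good to about 2 mm. A picture is of the moment at which its call begins. There is no depth.
- hand_in(): hands the job in; it is judged then, once.
The state is a dict: "time": time; "joint_pos": joint angles; "joint_vel": joint speeds; "tau": joint torques, N m; "tool_pos": TCP position; "tcp_rot": TCP orientation; "ft_force": force on the tool from outside, world axes, zero at the start; "ft_torque": the same for the moment, N m; "opening": finger opening in m; "grasp_force": force on a finger pad.
Only numpy, scipy, OpenCV 4.12 (cv2) and the standard library are available. Lean on these libraries where they do the work, as an engineer would, in place of code of your own. Each camera call takes 0.05 s, during which the arm holds its last target. There are 200 camera calls.

TASK

The radio is back together, so put its empty screw tub away: set the tub from the bench down into the matching one in the open drawer, without dropping it in, and push it lightly until it sits level and snug, stopping well before it wedges and jams. Then push the drawer fully shut with the nested pair inside, and leave the other things on the bench alone.

Things in the scene. Friction and masses are not known exactly. Their poses are not given: they have to be found in the camera images.
- spare_tub_mid (a point): the empty tapered square screw tub standing upright on the bench, grey plastic, 30 g, 55 mm high. Foot 50 mm square; the sides flare outward by 5.5 degrees each, up to a stiff vertical rim band, 8 mm high and 66 mm square over the outside. This point is on its axis, half-way up (27.5 mm above its foot, 27.5 mm below its rim); z points up, x and y are square to its sides
- spare_tub: the same tub as a whole: origin at the centre of its foot, axes as above. Its top edge is flat and 4.5 mm wide all round, the mouth 57 mm square inside, the corners rounded; walls 2 mm thick, floor 3 mm thick
- drawer_tub_mid (a point): the identical tub standing upright and loose in one of the four pockets of the open drawer, its foot on the drawer's floor; point and axes as for the other tub. Nested, the two mid points lie one above the other, and their height difference is how far the upper rim stands above the lower rim
- drawer_tub_rim (a point): centre of the mouth of the tub in the drawer, level with its top edge. A tub just set into it rests loosely, its rim about 20 mm above this one. Pushed down with 5 N it goes to about 18 mm, 7 N 17, 10 N 15.5, 13 N 14, 17 N 12.5, 20 N 11.5 (give or take 1 mm), and stays, springing back under 1 mm. Snug is 12 to 16.5 mm; under 11.5 mm it is jammed
- drawer (a joint): how far the drawer is pulled out of its unit, in m: 0 fully shut, 0.165 fully open as at the start; it slides level, takes about 2 N to move and stays where it is left
- drawer_front (a point): middle of the drawer's flat dark grey front panel, on its outer face, 50 mm above the bench. The panel is 206 mm wide and reaches from 10 to 102 mm above the bench, with a finger cut-out, 80 mm wide and 20 mm deep, in the middle of its top edge; no handle stands out. x points level from the panel into the unit (the way to push it shut), y along the panel, z up
- drawer_unit: the dark grey bench drawer unit, fixed, 200 mm deep, 210 mm wide, 104.5 mm high; origin at the centre of its underside, x points from its open front to its back. The opening's upper edge is 92.5 mm above the bench, so a tub whose rim stands more than 17.5 mm above the other's catches on it
- drawer_in (a point): middle of the drawer's floor, 20 mm above the bench; axes as for the front. The drawer's sides and dividers end 62 mm above the bench or lower. Four pockets: their centres lie 41 mm to the front and to the back of this point, 44.5 mm to either side
- solder_reel: reel of solder, 58 mm across, 45 mm high, standing in another pocket of the drawer; it may ride along there. Origin at the centre of its foot
- flux_tin: round tin, 59 mm across, 28 mm high, in another pocket of the drawer. Origin at the centre of its foot
- multimeter: dark green multimeter lying on the bench, 165 x 80 x 36 mm (x along its length), origin at the centre of its underside; not to be disturbed
- pliers: pliers with red grips lying on the bench, 155 mm long along x (jaws to +x), 10 mm thick, origin under the pivot, 45 mm from the jaw tips; not to be disturbed
- screwdriver_grip (a point): red-handled screwdriver lying on the bench, 170 mm long; this point is in the handle, x points to its tip; not to be disturbed
Not all that is in view belongs to the job. Leave any turquoise look-alike of the spare_tub alone. Leave any purple look-alike of the part that bears drawer_tub_mid alone.

How it is judged:
By the outcome, as a careful person would: the job done as asked, in the order asked, and still so for the second after the job is handed in, with the robot touching nothing.
It also fails if it takes over 67 s, if anything falls off the work surface, if the arm or the gripper's body presses on something with over 40 N, if the wrist force passes 120 N, or if a joint passes its speed limit or range.

## Working session

There is one attempt and no reset: what is moved stays moved. The work goes in short steps, Python scripts to look and compute and a tool call to move; the robot and the scene stay as the last step left them, time stands still between calls to the robot, and variables do not carry over. Pictures are saved under pics/ and viewed, at most 10 in all, crops included, and the job is handed in when it is done.

Besides the shell and the picture viewer there is one more tool, called after "Emit:" as a command line: name --argument value ..., lists and objects as JSON in quotes. send_rows: Moves the arm, as the interface text tells. Its arguments: {"type":"object","properties":{"moves":{"type":"array","items":{"type":"array"}}},"required":["moves"]}

```bash
mkdir -p pics
python3 - <<'E'
from cell import *
import cv2,numpy as np
for n in("top","side"):
    c=camera(n);cv2.imwrite(f"pics/{n}0.png",cv2.resize(c["color"][:,:,::-1],(800,600),interpolation=cv2.INTER_CUBIC));print(n,c["fx"],c["fy"],c["cx"],c["cy"],np.round(c["T"],4).tolist())
s=get_state();print(s)
E
```

```text
top 390.2955290843061 390.2955290843061 256.8094383447868 191.85739095217738 [[-0.1419, -0.9676, 0.2089, 0.381], [-0.9899, 0.1385, -0.0308, 0.0367], [0.0009, -0.2111, -0.9775, 1.0098], [0.0, 0.0, 0.0, 1.0]]
side 358.9123484285747 358.9123484285747 258.490285538435 189.0847369268614 [[-0.877, -0.3426, 0.337, 0.2575], [-0.4802, 0.6516, -0.5872, 0.5764], [-0.0184, -0.6767, -0.736, 0.7833], [0.0, 0.0, 0.0, 1.0]]
{'time': 0.1, 'joint_pos': array([ 1.25910767e+00,  2.64661216e-01,  1.60523108e+00, -2.18551658e-05,
        1.27371200e+00, -3.68927282e-02]), 'joint_vel': array([-4.82390473e-04, -6.71248978e-04, -4.60433084e-03, -8.03518141e-05,
       -1.34211706e-04, -5.30202256e-05]), 'tau': array([ 1.29730674e-04, -5.03617144e+01, -3.58074760e+01,  7.30643445e-02,
        2.32422422e-02, -6.74027115e-05]), 'tool_pos': array([0.18296766, 0.64905921, 0.23752713]), 'tcp_rot': array([-3.13958160e+00, -5.33277348e-05,  2.86680309e+00]), 'ft_force': array([-0.34771693, -0.66018472, -0.32384657]), 'ft_torque': array([-0.02970387, -0.02247253, -0.01037836]), 'grasp_force': 0.0, 'opening': 0.08837509359476826}
```

View pics/top0.png

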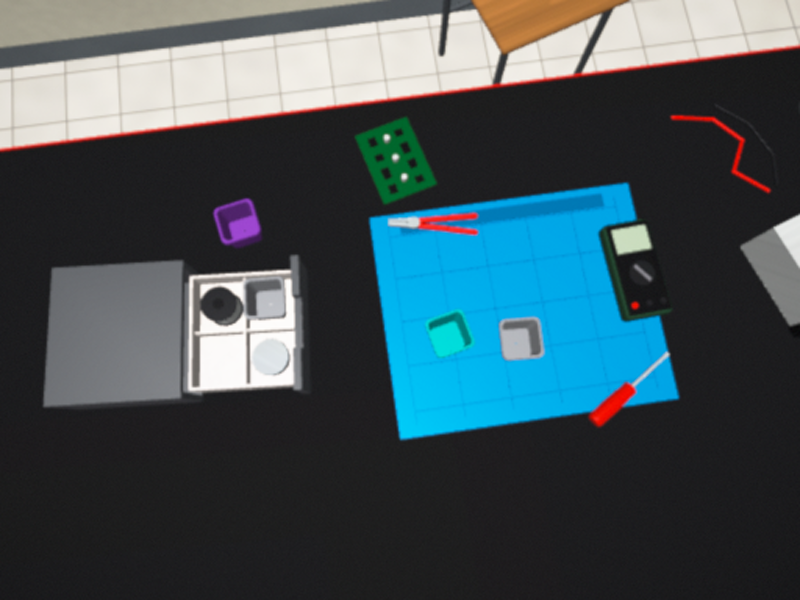

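View pics/side0.png

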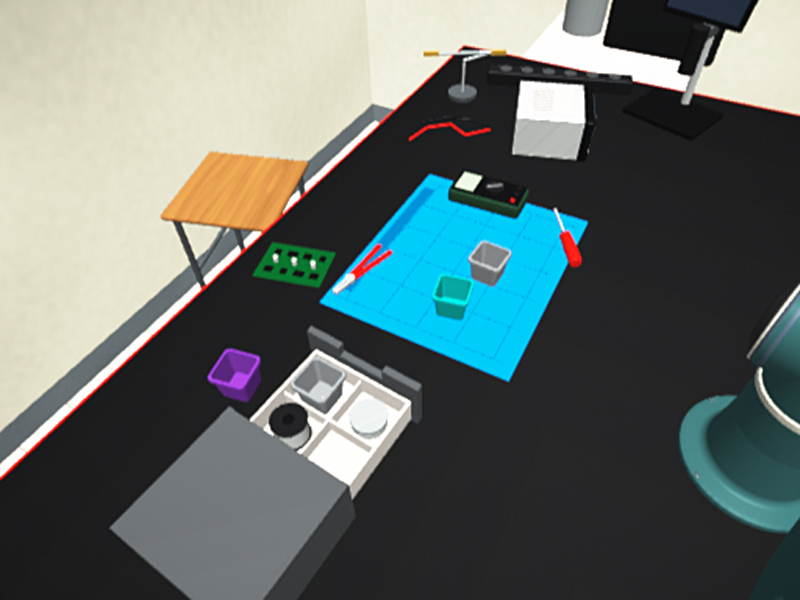

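The candidates for the spare tub in the top view are grey (521,338) and turquoise (449,333). The grey one on the mat matches the description. For the drawer tub they are grey in the drawer pocket (265,298) and purple on the bench (237,221). The grey one in the pocket fits. I'll confirm both in an enlarged crop.

```bash
cat > h.py <<'E'
from cell import *
import cv2,numpy as np
def tile(im,u,v,w,h):  # crop centred at raw pixel, to 400x300 with ticks
    x0,y0=int(u-w/2),int(v-h/2);k=400/w
    t=cv2.resize(im[y0:y0+h,x0:x0+w,::-1],(400,300),interpolation=cv2.INTER_CUBIC)
    for x in range(x0,x0+w):
        if x%10==0: p=int((x+.5-x0)*k);cv2.line(t,(p,0),(p,6),(0,255,255),1);cv2.putText(t,str(x),(p+2,12),0,.35,(0,255,255))
    for y in range(y0,y0+h):
        if y%10==0: p=int((y+.5-y0)*k);cv2.line(t,(0,p),(6,p),(0,255,255),1);cv2.putText(t,str(y),(8,p+4),0,.35,(0,255,255))
    return t
def ray(c,p,z):
    p=np.asarray(p,float);d=np.stack([(p[...,0]-c["cx"])/c["fx"],(p[...,1]-c["cy"])/c["fy"],np.ones(p.shape[:-1])],-1)@c["T"][:3,:3].T
    o=c["T"][:3,3];return o+d*((z-o[2])/d[...,2:])
def proj(c,P):
    q=(np.asarray(P)-c["T"][:3,3])@c["T"][:3,:3];return np.stack([q[...,0]/q[...,2]*c["fx"]+c["cx"],q[...,1]/q[...,2]*c["fy"]+c["cy"]],-1)
E
python3 - <<'E'
from h import *
t=camera("top");s=camera("side");a=t["color"];b=s["color"]
cv2.imwrite("pics/c1.png",np.vstack([np.hstack([tile(a,333,216,48,36),tile(a,160,208,100,75)]),np.hstack([tile(b,314,168,48,36),tile(b,215,255,120,90)])]))
E
```

```text
(no output)
```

View pics/c1.png

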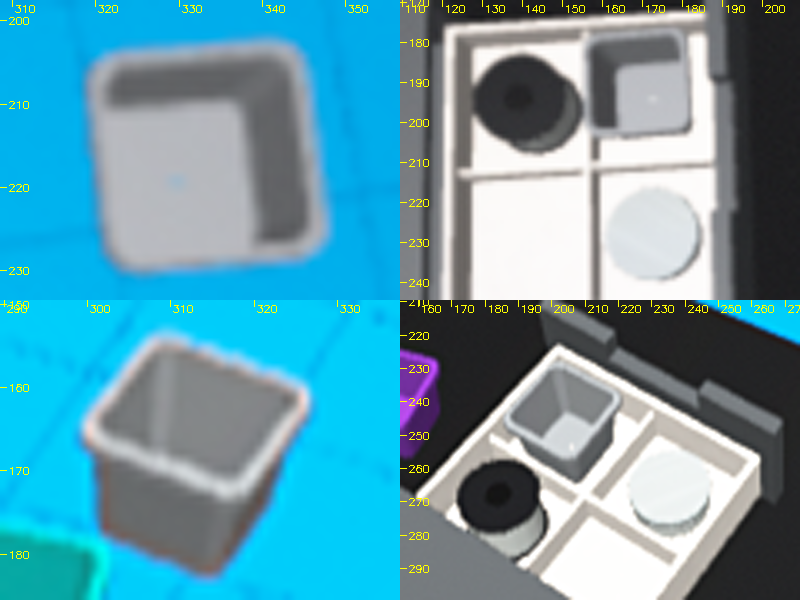

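```bash
cat > fit.py <<'E'
from h import *
from scipy.optimize import least_squares
def fit(obs,z,hw=.033,hl=None):
    # obs: list of (cam,pts4). square corners; order-free by nearest
    hl=hl or hw
    cs=np.array([[1,1],[1,-1],[-1,-1],[-1,1]])*[hl,hw]
    P0=ray(obs[0][0],obs[0][1],z)
    e=P0[1]-P0[0];g=[*P0.mean(0)[:2],np.arctan2(e[1],e[0])]
    def res(v):
        c,s=np.cos(v[2]),np.sin(v[2]);W=np.c_[cs@np.array([[c,s],[-s,c]])+v[:2],[z]*4];r=[]
        for cam,p in obs:
            q=proj(cam,W);p=np.asarray(p,float)
            r+=[p[i]-q[np.argmin(((q-p[i])**2).sum(1))] for i in range(4)]
        return np.ravel(r)
    s=least_squares(res,g);return s.x,np.abs(s.fun).max(),s.fun
E
python3 - <<'E'
from fit import *
t=camera("top");s=camera("side")
T=lambda p,x0,y0,k:np.array(p)/k+[x0-.5,y0-.5]
a1=T([(85,49),(300,37),(331,256),(106,271)],309,198,400/48);a2=T([(75,130),(163,28),(316,95),(235,200)],290,150,400/48)
b1=T([(187,33),(283,27),(292,132),(192,140)],110,170,4);b2=T([(103,112),(156,60),(222,93),(175,153)],155,210,400/120)
for n,x,y,z in(("spare",a1,a2,.055),("drawer",b1,b2,.075)):
    for o in([(t,x)],[(s,y)],[(t,x),(s,y)]):
        v,m,_=fit(o,z);print(n,np.round(v[:2],4),round(np.degrees(v[2])%90,1),"maxpx",round(m,2))
u=np.array([(52,268),(183,261),(183,401),(44,407)])*.64-.18
U=ray(t,u,.1045);print("unit",np.round(U[:,:2],4).tolist(),U.mean(0))
print("panel top",np.round(ray(t,np.array([(303,256),(310,390)])*.64-.18,.102),3).tolist())
E
```

```text
spare [ 0.4984 -0.1715] 85.8 maxpx 0.38
spare [ 0.4988 -0.1714] 84.4 maxpx 0.95
spare [ 0.4986 -0.1715] 85.3 maxpx 0.95
drawer [0.6155 0.2194] 87.1 maxpx 1.65
drawer [0.6174 0.2173] 87.1 maxpx 2.37
drawer [0.6163 0.2186] 87.1 maxpx 2.13
unit [[0.7004, 0.5323], [0.6831, 0.3325], [0.47, 0.3468], [0.4902, 0.5485]] [0.58593789 0.4400195  0.1045    ]
panel top [[0.666, 0.149, 0.102], [0.46, 0.161, 0.102]]
```

The crops confirm it: the spare is the grey tub on the mat, with its rim centre near raw (333,216). The drawer tub is the grey one in the front-right pocket, next to the reel and the tin. I'll take one closer crop of the drawer tub and turn the wrist meanwhile.

Emit:
send_rows --moves '[[1,[0,0,0],[0,0,0.985]],[1,[0,0,0],[0,0,0.985]],[1,[0,0,0],[0,0,0.985]],[1,[0,0,0],[0,0,0.985]],[1,[0,0,0],[0,0,0.985]],[1,[0,0,0],[0,0,0.985]],[1,[0,0,0],[0,0,0.985]],[1,[0,0,0],[0,0,0.985]],[1,[0,0,0],[0,0,0.985]],[1,[0,0,0],[0,0,0.985]],[1,[0,0,0],[0,0,0.985]],[1,[0,0,0],[0,0,0.985]],[1,[0,0,0],[0,0,0.985]],[1,[0,0,0],[0,0,0.985]],[1,[0,0,0],[0,0,0.985]],[1,[0,0,0],[0,0,0.985]]]'

```text
time: 1.9
tool_pos: [0.1831, 0.6496, 0.2386]
tcp_rot: [-3.142, 0.0, 1.488]
ft_force: [0.1, 0.2, -0.1]
opening: 0.088
grasp_force: 0.0
```

Run:
```python
from h import *
t=camera("top");s=camera("side");a=t["color"];b=s["color"]
cv2.imwrite("pics/c2.png",np.hstack([tile(a,170,190,48,36),tile(b,203,245,48,36)]))
```

```text
(no output)
```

View pics/c2.png

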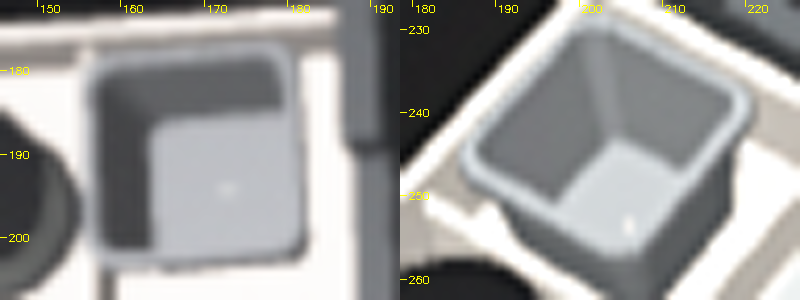

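Run:
```python
from fit import *
t=camera("top");s=camera("side")
T=lambda p,x0,y0,k:np.array(p)/k+[x0-.5,y0-.5]
b1=T([(84,53),(294,41),(308,259),(93,270)],146,172,400/48);b2=T([(55,150),(188,15),(362,98),(222,265)],179,227,400/48)
for o in([(t,b1)],[(s,b2)],[(t,b1),(s,b2)]):
    v,m,f=fit(o,.075);print(np.round(v[:2],4),round(np.degrees(v[2])%90,1),"maxpx",round(m,2))
p=get_state()["tool_pos"];y=get_state()["tcp_rot"][2]
d=np.array([.4986,-.1715])-p[:2];c,n=np.cos(y),np.sin(y);print("units tx,ty",(d@[c,n])/.12,(d@[n,-c])/.12,"dz",(p[2]-.12)/.12)
```

```text
[0.6158 0.22  ] 86.3 maxpx 1.06
[0.6157 0.2214] 85.4 maxpx 1.85
[0.6158 0.2207] 85.9 maxpx 2.04
units tx,ty -6.618959170638021 3.1495885672537334 dz 0.9884531249328512
```

Emit:
send_rows --moves '[[1,[-0.368,0.175,0],[0,0,0]],[1,[-0.368,0.175,0],[0,0,0]],[1,[-0.368,0.175,0],[0,0,0]],[1,[-0.368,0.175,0],[0,0,0]],[1,[-0.368,0.175,0],[0,0,0]],[1,[-0.368,0.175,0],[0,0,0]],[1,[-0.368,0.175,0],[0,0,0]],[1,[-0.368,0.175,0],[0,0,0]],[1,[-0.368,0.175,0],[0,0,0]],[1,[-0.368,0.175,0],[0,0,0]],[1,[-0.368,0.175,0],[0,0,0]],[1,[-0.368,0.175,0],[0,0,0]],[1,[-0.368,0.175,0],[0,0,0]],[1,[-0.368,0.175,0],[0,0,0]],[1,[-0.368,0.175,0],[0,0,0]],[1,[-0.368,0.175,0],[0,0,0]],[1,[-0.368,0.175,0],[0,0,0]],[1,[-0.368,0.175,0],[0,0,0]],[1,[0,0,0],[0,0,0]],[1,[0,0,0],[0,0,0]]]'

```text
time: 4.1
tool_pos: [0.4969, -0.1735, 0.2384]
tcp_rot: [-3.141, -0.001, 1.49]
ft_force: [-0.4, -0.5, -0.8]
opening: 0.0884
grasp_force: 0.0
```

Emit:
send_rows --moves '[[1,[0.018,0.013,0.2],[0,0,0]],[1,[0,0,0.3],[0,0,0]],[1,[0,0,0.3],[0,0,0]],[1,[0,0,0.3],[0,0,0]],[1,[0,0,0.2],[0,0,0]],[1,[0,0,0.2],[0,0,0]],[1,[0,0,0.13],[0,0,0]],[1,[0,0,0],[0,0,0]],[1,[0,0,0],[0,0,0]],[-1,[0,0,0],[0,0,0]],[-1,[0,0,0],[0,0,0]],[-1,[0,0,0],[0,0,0]],[-1,[0,0,0],[0,0,0]],[-1,[0,0,0],[0,0,0]],[-1,[0,0,0],[0,0,0]],[-1,[0,0,0],[0,0,0]]]'

```text
time: 5.7
tool_pos: [0.4995, -0.1709, 0.0442]
tcp_rot: [3.14, 0.0, 1.491]
ft_force: [-0.2, 0.9, 6.8]
opening: 0.0651
grasp_force: 30.0
```

Emit:
send_rows --moves '[[-1,[0,0,-0.05],[0,0,0]],[-1,[0,0,-0.1],[0,0,0]],[-1,[0,0,-0.2],[0,0,0]],[-1,[0,0,-0.25],[0,0,0]],[-1,[0,0,-0.25],[0,0,0]],[-1,[0,0,-0.15],[0,0,0]],[-1,[0,0,0],[0,0,0]],[-1,[0,0,0],[0,0,0]],[-1,[0,0,0],[0,0,0]]]'

```text
time: 6.6
tool_pos: [0.4976, -0.1703, 0.1617]
tcp_rot: [-3.139, -0.001, 1.491]
ft_force: [-0.0, -0.2, -0.7]
opening: 0.0652
grasp_force: 30.0
```

Run:
```python
from h import *
s=camera("side");t=camera("top");g=get_state();p=g["tool_pos"];print(p,g["tcp_rot"],g["ft_force"],g["ft_torque"],g["opening"])
u,v=proj(s,p);u2,v2=proj(t,p)
cv2.imwrite("pics/c3.png",np.hstack([tile(s["color"],u,v,100,75),tile(t["color"],u2,v2,100,75)]))
y=g["tcp_rot"][2];d=np.array([.6158,.2203])-p[:2];c,n=np.cos(y),np.sin(y);print("tx,ty",(d@[c,n])/.12,(d@[n,-c])/.12)
```

```text
[ 0.49756776 -0.17021213  0.16142115] [-3.13863585e+00 -8.57073566e-04  1.49145402e+00] [-0.04185288  1.1865284  -0.30301075] [-0.00834401  0.05192942 -0.01275478] 0.06498349714093969
tx,ty 3.322121449165947 0.7242388048765394
```

View pics/c3.png

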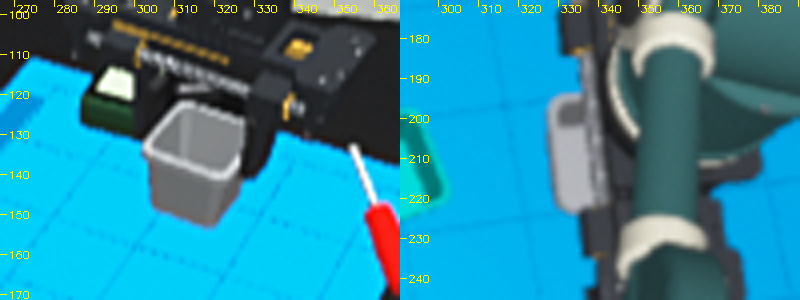

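The tub is held at its rim and hangs level: rim at tile (195,125) in the side view, with nothing else touched. Next I'll go over to the drawer.

Emit:
send_rows --moves '[[-1,[0.15,0.03,-0.2],[0,0,-0.1]],[-1,[0.3,0.066,-0.05],[0,0,0]],[-1,[0.332,0.072,0],[0,0,0]],[-1,[0.332,0.072,0],[0,0,0]],[-1,[0.332,0.072,0],[0,0,0]],[-1,[0.332,0.072,0],[0,0,0]],[-1,[0.332,0.072,0],[0,0,0]],[-1,[0.332,0.072,0],[0,0,0]],[-1,[0.332,0.072,0],[0,0,0]],[-1,[0.3,0.072,0],[0,0,0]],[-1,[0.2,0.05,0],[0,0,0]],[-1,[0.05,0,0],[0,0,0]],[-1,[0,0,0],[0,0,0]],[-1,[0,0,0],[0,0,0]],[-1,[0,0,0],[0,0,0]]]'

```text
time: 8.2
tool_pos: [0.613, 0.2197, 0.1928]
tcp_rot: [-3.141, 0.001, 1.499]
ft_force: [0.8, 0.6, -0.7]
opening: 0.0647
grasp_force: 30.0
```

Run:
```python
from h import *
s=camera("side");t=camera("top");g=get_state();p=g["tool_pos"];print(p,g["tcp_rot"],g["ft_force"],g["ft_torque"],g["opening"])
u,v=proj(s,[.6158,.2203,.11]);u2,v2=proj(t,p)
cv2.imwrite("pics/c4.png",np.hstack([tile(s["color"],u,v,80,60),tile(t["color"],u2,v2,100,75)]))
y=g["tcp_rot"][2];d=np.array([.6158,.2203])-p[:2];c,n=np.cos(y),np.sin(y);print("tx,ty",(d@[c,n])/.12,(d@[n,-c])/.12)
```

```text
[0.61329411 0.2198514  0.19317884] [-3.14150394e+00  2.42164411e-04  1.49880350e+00] [-0.64089138 -1.03033053 -0.47466308] [-0.09623413  0.04324525 -0.03652077] 0.06538039536061695
tx,ty 0.0052307062699075025 0.02055944522852982
```

View pics/c4.png

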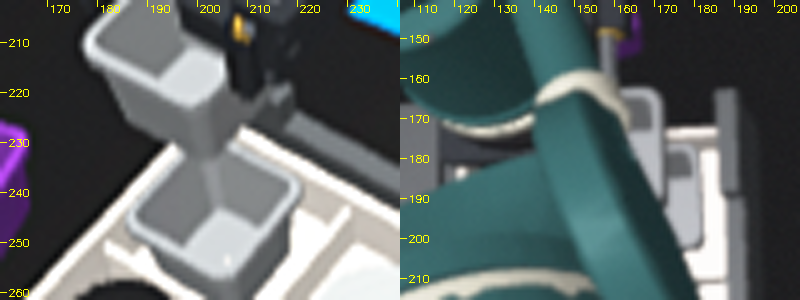

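The held tub's foot, at side tile (205,150), sits over the drawer tub's mouth at (215,195). I'll lower it in stages.

Emit:
send_rows --moves '[[-1,[0.008,0.02,0.1],[0,0,0]],[-1,[0,0,0.15],[0,0,0]],[-1,[0,0,0.15],[0,0,0]],[-1,[0,0,0.15],[0,0,0]],[-1,[0,0,0.12],[0,0,0]],[-1,[0,0,0.06],[0,0,0]],[-1,[0,0,0.04],[0,0,0]],[-1,[0,0,0],[0,0,0]],[-1,[0,0,0],[0,0,0]]]'

```text
time: 9.2
tool_pos: [0.6165, 0.222, 0.1014]
tcp_rot: [3.14, -0.0, 1.5]
ft_force: [0.8, -0.4, -0.3]
opening: 0.0651
grasp_force: 30.0
```

Emit:
send_rows --moves '[[-1,[-0.005,0,0.03],[0,0,0]],[-1,[0,0,0.03],[0,0,0]],[-1,[0,0,0.03],[0,0,0]],[-1,[0,0,0.02],[0,0,0]],[-1,[0,0,0],[0,0,0]],[-1,[0,0,0],[0,0,0]]]'

```text
time: 9.8
tool_pos: [0.6157, 0.2212, 0.0873]
tcp_rot: [-3.141, 0.0, 1.5]
ft_force: [-0.2, -0.1, -0.8]
opening: 0.0651
grasp_force: 30.0
```

Emit:
send_rows --moves '[[-1,[0,0,0.015],[0,0,0]],[-1,[0,0,0.01],[0,0,0]],[-1,[0,0,0],[0,0,0]]]'

```text
time: 10.1
tool_pos: [0.6158, 0.2213, 0.0844]
tcp_rot: [-3.141, 0.0, 1.5]
ft_force: [1.1, -0.2, -1.0]
opening: 0.0649
grasp_force: 30.0
```

Contact is expected around 0.084, so I'll use sub-mm steps from here.

Emit:
send_rows --moves '[[-1,[0,0,0.008],[0,0,0]],[-1,[0,0,0],[0,0,0]],[-1,[0,0,0],[0,0,0]]]'

```text
time: 10.4
tool_pos: [0.6159, 0.2213, 0.0837]
tcp_rot: [3.142, -0.0, 1.5]
ft_force: [-1.3, 0.6, 1.5]
opening: 0.0652
grasp_force: 30.0
```

Emit:
send_rows --moves '[[-1,[0,0,0.008],[0,0,0]],[-1,[0,0,0],[0,0,0]],[-1,[0,0,0],[0,0,0]]]'

```text
time: 10.7
tool_pos: [0.6159, 0.2214, 0.083]
tcp_rot: [3.141, -0.0, 1.5]
ft_force: [-1.9, -0.3, 4.1]
opening: 0.0651
grasp_force: 30.0
```

Emit:
send_rows --moves '[[-1,[0,0,0.008],[0,0,0]],[-1,[0,0,0.008],[0,0,0]],[-1,[0,0,0],[0,0,0]],[-1,[0,0,0],[0,0,0]]]'

```text
time: 11.1
tool_pos: [0.616, 0.2214, 0.0815]
tcp_rot: [3.141, -0.0, 1.5]
ft_force: [-2.5, -0.6, 8.0]
opening: 0.065
grasp_force: 30.0
```

Run:
```python
from cell import *
for i in range(5):
    g=get_state();print(g["ft_force"].round(1),g["ft_torque"].round(2),g["tool_pos"].round(4));camera("side")
```

```text
[-2.5 -0.6  8. ] [-0.14  0.67 -0.02] [0.616  0.2214 0.0815]
[-3.8 -0.7  7.1] [-0.11  0.64 -0.01] [0.616  0.2215 0.0815]
[-3.4 -0.4  7.5] [-0.09  0.59  0.02] [0.616  0.2214 0.0815]
[-4.1  0.3  6.3] [-0.05  0.56  0.02] [0.616  0.2214 0.0815]
[-3.3  0.1  7. ] [-0.08  0.61  0.01] [0.616  0.2214 0.0815]
```

Emit:
send_rows --moves '[[-1,[0,-0.01,0],[0,0,0]],[-1,[0,0,0.008],[0,0,0]],[-1,[0,0,0],[0,0,0]],[-1,[0,0,0],[0,0,0]],[-1,[0,0,0],[0,0,0]]]'

```text
time: 11.85
tool_pos: [0.6158, 0.2215, 0.0811]
tcp_rot: [3.139, -0.001, 1.5]
ft_force: [-1.7, -0.6, 7.9]
opening: 0.065
grasp_force: 30.0
```

Run:
```python
from cell import *
for i in range(4):
    g=get_state();print(g["ft_force"].round(1),g["ft_torque"].round(2),g["tool_pos"].round(4));camera("side")
```

```text
[-1.7 -0.6  7.9] [-0.25  0.28  0.09] [0.6158 0.2215 0.0811]
[-0.3 -1.   7. ] [-0.24  0.3  -0.07] [0.6158 0.2215 0.0811]
[-1.6 -0.   7.9] [-0.17  0.24  0.02] [0.6158 0.2215 0.0811]
[-1.3 -0.5  7.2] [-0.17  0.28 -0.06] [0.6158 0.2215 0.0811]
```

Better. I'll add a little more of the same and keep going down.

Emit:
send_rows --moves '[[-1,[0,-0.005,0.008],[0,0,0]],[-1,[0,0,0.008],[0,0,0]],[-1,[0,0,0],[0,0,0]],[-1,[0,0,0],[0,0,0]],[-1,[0,0,0],[0,0,0]]]'

```text
time: 12.55
tool_pos: [0.6158, 0.2216, 0.0801]
tcp_rot: [3.138, -0.001, 1.5]
ft_force: [-1.5, -1.5, 10.8]
opening: 0.0652
grasp_force: 30.0
```

Run:
```python
from cell import *
for i in range(4):
    g=get_state();print(g["ft_force"].round(1),g["ft_torque"].round(2),g["tool_pos"].round(4));camera("side")
```

```text
[-1.5 -1.5 10.8] [-0.29  0.4   0.01] [0.6158 0.2216 0.0801]
[-1.8 -1.4 11.7] [-0.31  0.33  0.01] [0.6158 0.2216 0.0801]
[-1.5 -0.6 11.6] [-0.38  0.39 -0.02] [0.6158 0.2216 0.0801]
[-2.3 -0.8 10.4] [-0.31  0.42 -0.01] [0.6158 0.2216 0.0801]
```

Emit:
send_rows --moves '[[-1,[0,0,0.008],[0,0,0]],[-1,[0,0,0],[0,0,0]],[-1,[0,0,0],[0,0,0]],[-1,[0,0,0],[0,0,0]]]'

```text
time: 13.15
tool_pos: [0.6158, 0.2217, 0.0795]
tcp_rot: [3.138, -0.001, 1.5]
ft_force: [-2.1, -0.4, 12.9]
opening: 0.0652
grasp_force: 30.0
```

Run:
```python
from cell import *
for i in range(4):
    g=get_state();print(g["ft_force"].round(1),g["ft_torque"].round(2),g["tool_pos"].round(4));camera("side")
```

```text
[-2.1 -0.4 12.9] [-0.27  0.56 -0.01] [0.6158 0.2217 0.0795]
[-2.9 -0.8 13. ] [-0.27  0.49  0.01] [0.6158 0.2217 0.0795]
[-1.5 -0.9 12.2] [-0.29  0.54 -0.04] [0.6158 0.2217 0.0795]
[-1.9 -1.2 11.9] [-0.3   0.46 -0.03] [0.6158 0.2217 0.0795]
```

The push force is steady at about 12.5 N, so the tub should stand about 14 mm proud. I'll release, lift clear and move ahead of the drawer front.

Emit:
send_rows --moves '[[1,[0,0,0],[0,0,0]],[1,[0,0,0],[0,0,0]],[1,[0,0,0],[0,0,0]],[1,[0,0,0],[0,0,0]],[1,[0,0,-0.05],[0,0,0]],[1,[0,0,-0.1],[0,0,0]],[1,[0,0,-0.25],[0,0,0]],[1,[0,0,-0.3],[0,0,0]],[1,[0,0,-0.3],[0,0,0]],[-1,[-0.28,-0.1,0],[0,0,0]],[-1,[-0.28,-0.1,0],[0,0,0]],[-1,[-0.28,-0.1,0],[0,0,0]],[-1,[-0.29,-0.1,0],[0,0,0]],[-1,[0,0,0],[0,0,0]],[-1,[0,0,0],[0,0,0]],[-1,[0,0,0],[0,0,0]]]'

```text
time: 14.95
tool_pos: [0.5574, 0.0903, 0.1977]
tcp_rot: [3.14, -0.001, 1.5]
ft_force: [0.0, 0.8, -0.3]
opening: 0.0341
grasp_force: 0.0
```

Run:
```python
from h import *
s=camera("side");t=camera("top");g=get_state();p=g["tool_pos"];print(p,g["tcp_rot"],g["opening"])
u,v=proj(s,[.6158,.2203,.08]);u2,v2=proj(t,[.6,.2,.08]);print(u,v)
cv2.imwrite("pics/c5.png",np.hstack([tile(s["color"],u,v,48,36),tile(t["color"],u2,v2,80,60)]))
```

```text
[0.55724472 0.09055244 0.1972184 ] [ 3.14087867e+00 -4.03649222e-04  1.50126720e+00] 0.026167524980127792
203.3063695243482 240.4101066623171
```

View pics/c5.png

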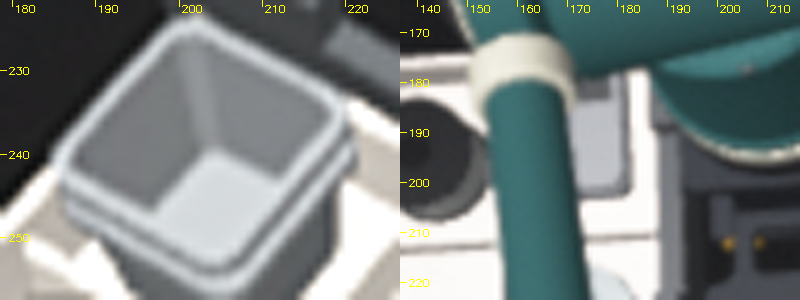

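The tubs are nested and level: upper rim corners at side tile (52,157), (188,10), (352,110), (212,275), about 4.3 px above the old rim corners, which is roughly 14 mm. Now I'll lower the closed fingers in front of the panel.

Emit:
send_rows --moves '[[-1,[0,0,0.2],[0,0,0]],[-1,[0,0,0.3],[0,0,0]],[-1,[0,0,0.3],[0,0,0]],[-1,[0,0,0.25],[0,0,0]],[-1,[0,0,0.13],[0,0,0]],[-1,[0,0,0],[0,0,0]],[-1,[0.07,0,0],[0,0,0]],[-1,[0.07,0,0],[0,0,0]],[-1,[0.07,0,0],[0,0,0]],[-1,[0,0,0],[0,0,0]]]'

```text
time: 16.05
tool_pos: [0.5597, 0.1162, 0.0568]
tcp_rot: [3.139, -0.001, 1.502]
ft_force: [-0.3, -0.6, 0.4]
opening: 0.0004
grasp_force: 0.0
```

Emit:
send_rows --moves '[[-1,[0.05,0,0],[0,0,0]],[-1,[0.05,0,0],[0,0,0]],[-1,[0.05,0,0],[0,0,0]],[-1,[0.05,0,0],[0,0,0]],[-1,[0.05,0,0],[0,0,0]]]'

```text
time: 16.55
tool_pos: [0.5605, 0.1451, 0.0552]
tcp_rot: [-3.141, 0.0, 1.5]
ft_force: [0.6, -0.3, 0.0]
opening: 0.0002
grasp_force: 0.0
```

Emit:
send_rows --moves '[[-1,[0.04,0,0],[0,0,0]],[-1,[0.04,0,0],[0,0,0]],[-1,[0.04,0,0],[0,0,0]],[-1,[0.04,0,0],[0,0,0]]]'

```text
time: 16.95
tool_pos: [0.5619, 0.1638, 0.0551]
tcp_rot: [-3.141, 0.001, 1.5]
ft_force: [0.3, -1.6, -0.4]
opening: 0.0004
grasp_force: 0.9
```

Emit:
send_rows --moves '[[-1,[0.05,0,0],[0,0,0]],[-1,[0.05,0,0],[0,0,0]],[-1,[0.05,0,0],[0,0,0]],[-1,[0.05,0,0],[0,0,0]],[-1,[0.05,0,0],[0,0,0]]]'

```text
time: 17.45
tool_pos: [0.5641, 0.1942, 0.0553]
tcp_rot: [3.141, -0.0, 1.5]
ft_force: [1.3, -1.3, -1.3]
opening: 0.0001
grasp_force: 0.9
```

Emit:
send_rows --moves '[[-1,[0.05,0,0],[0,0,0]],[-1,[0.05,0,0],[0,0,0]],[-1,[0.05,0,0],[0,0,0]],[-1,[0.05,0,0],[0,0,0]],[-1,[0.05,0,0],[0,0,0]]]'

```text
time: 17.95
tool_pos: [0.5662, 0.2241, 0.0553]
tcp_rot: [3.141, -0.0, 1.5]
ft_force: [2.0, -2.6, 0.0]
opening: 0.0005
grasp_force: 0.9
```

Emit:
send_rows --moves '[[-1,[0.04,0,0],[0,0,0]],[-1,[0.04,0,0],[0,0,0]],[-1,[0.04,0,0],[0,0,0]],[-1,[0.04,0,0],[0,0,0]]]'

```text
time: 18.35
tool_pos: [0.5675, 0.2431, 0.0553]
tcp_rot: [3.142, -0.0, 1.5]
ft_force: [1.3, -1.0, -0.2]
opening: 0.0006
grasp_force: 0.9
```

Emit:
send_rows --moves '[[-1,[0.04,0,0],[0,0,0]],[-1,[0.04,0,0],[0,0,0]],[-1,[0.04,0,0],[0,0,0]],[-1,[0.04,0,0],[0,0,0]]]'

```text
time: 18.75
tool_pos: [0.5688, 0.2623, 0.0553]
tcp_rot: [3.142, 0.0, 1.5]
ft_force: [1.3, -1.7, -0.1]
opening: 0.0005
grasp_force: 0.9
```

Emit:
send_rows --moves '[[-1,[0.04,0,0],[0,0,0]],[-1,[0.04,0,0],[0,0,0]],[-1,[0.04,0,0],[0,0,0]],[-1,[0.04,0,0],[0,0,0]]]'

```text
time: 19.15
tool_pos: [0.5701, 0.2814, 0.0551]
tcp_rot: [-3.141, 0.0, 1.5]
ft_force: [2.4, -2.5, -0.1]
opening: 0.0004
grasp_force: 0.9
```

Emit:
send_rows --moves '[[-1,[0.03,0,0],[0,0,0]],[-1,[0.03,0,0],[0,0,0]],[-1,[0.03,0,0],[0,0,0]]]'

```text
time: 19.45
tool_pos: [0.5709, 0.2921, 0.0552]
tcp_rot: [-3.142, 0.0, 1.5]
ft_force: [1.5, -2.3, 0.5]
opening: 0.0009
grasp_force: 0.8
```

Emit:
send_rows --moves '[[-1,[0.02,0,0],[0,0,0]],[-1,[0.02,0,0],[0,0,0]],[-1,[0.02,0,0],[0,0,0]]]'

```text
time: 19.75
tool_pos: [0.5714, 0.2991, 0.0552]
tcp_rot: [-3.142, 0.0, 1.5]
ft_force: [1.1, -1.4, 0.8]
opening: 0.0002
grasp_force: 0.8
```

Emit:
send_rows --moves '[[-1,[0.02,0,0],[0,0,0]],[-1,[0.02,0,0],[0,0,0]],[-1,[0.02,0,0],[0,0,0]]]'

```text
time: 20.05
tool_pos: [0.5719, 0.3063, 0.0552]
tcp_rot: [-3.141, 0.0, 1.5]
ft_force: [1.5, -2.0, -0.6]
opening: 0.0005
grasp_force: 0.8
```

Emit:
send_rows --moves '[[-1,[0.02,0,0],[0,0,0]],[-1,[0.02,0,0],[0,0,0]]]'

```text
time: 20.25
tool_pos: [0.5723, 0.3111, 0.0552]
tcp_rot: [-3.142, 0.0, 1.5]
ft_force: [1.4, -2.4, -0.0]
opening: 0.0003
grasp_force: 0.8
```

Emit:
send_rows --moves '[[-1,[0.02,0,0],[0,0,0]],[-1,[0.02,0,0],[0,0,0]]]'

```text
time: 20.45
tool_pos: [0.5725, 0.316, 0.0552]
tcp_rot: [-3.141, 0.0, 1.5]
ft_force: [0.7, -1.1, 0.5]
opening: 0.0003
grasp_force: 0.8
```

Emit:
send_rows --moves '[[-1,[0.02,0,0],[0,0,0]],[-1,[0.02,0,0],[0,0,0]]]'

```text
time: 20.65
tool_pos: [0.5728, 0.3196, 0.0552]
tcp_rot: [-3.141, 0.002, 1.501]
ft_force: [0.4, -10.7, 3.5]
opening: 0.0005
grasp_force: 5.4
```

Emit:
send_rows --moves '[[-1,[0.015,0,0],[0,0,0]],[-1,[0.015,0,0],[0,0,0]]]'

```text
time: 20.85
tool_pos: [0.5728, 0.3197, 0.0552]
tcp_rot: [-3.14, 0.008, 1.501]
ft_force: [-0.3, -20.3, 8.6]
opening: 0.0004
grasp_force: 10.5
```

Emit:
send_rows --moves '[[-1,[0.01,0,0],[0,0,0]],[-1,[0.01,0,0],[0,0,0]]]'

```text
time: 21.05
tool_pos: [0.5728, 0.3197, 0.0553]
tcp_rot: [-3.139, 0.012, 1.501]
ft_force: [-1.1, -26.3, 11.0]
opening: 0.0003
grasp_force: 13.4
```

The force rises hard while the position stands still, so the drawer is at its end stop. I'll back off and look.

Emit:
send_rows --moves '[[-1,[-0.05,0,0],[0,0,0]],[-1,[-0.1,0,0],[0,0,0]],[-1,[-0.3,0,0],[0,0,0]],[-1,[-0.4,0,0],[0,0,0]],[-1,[-0.4,0,0],[0,0,0]],[-1,[0,0,-0.4],[0,0,0]],[-1,[0,0,-0.4],[0,0,0]],[-1,[-0.4,0,0],[0,0,0]],[-1,[-0.4,0,0],[0,0,0]],[-1,[0,0,0],[0,0,0]],[-1,[0,0,0],[0,0,0]]]'

```text
time: 22.15
tool_pos: [0.5558, 0.0806, 0.1513]
tcp_rot: [3.141, -0.001, 1.498]
ft_force: [0.2, 0.3, -0.3]
opening: 0.0004
grasp_force: 0.0
```

Run:
```python
from h import *
s=camera("side");t=camera("top");print(get_state()["tool_pos"])
u,v=proj(s,[.58,.33,.08]);u2,v2=proj(t,[.58,.36,.1])
cv2.imwrite("pics/c6.png",np.hstack([cv2.resize(s["color"][:,:,::-1],(400,300)),tile(t["color"],u2,v2,140,105)]))
```

```text
[0.55586379 0.08194725 0.15106187]
```

View pics/c6.png

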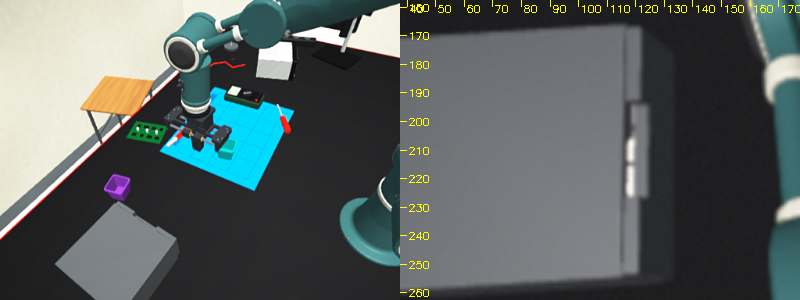

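The drawer is shut: the panel lies flat against the unit at top tile (630,150), and everything else is where it was.

```bash
python3 -c "
from cell import *
print(hand_in())"
```

```text
the job is handed in; nothing more can be done
None
```

The grey tub is nested in the drawer tub, pressed with about 12.5 N to stand roughly 14 mm proud (estimated from force and picture), the drawer is pushed to its end stop, and the job was handed in at about 22 s with no verdict shown.

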